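# Lock a printer's bed carriage with its transport pin

### The arm

A 6-joint arm with a two-finger parallel gripper is mounted at the origin on the work surface. World frame = base frame: x ahead of the robot, y to its left, z up, the work surface at z = 0. Lengths are in mm, angles in rad, forces in N, time in s.
With the tool pointing down it reaches from about 300 to 775 mm from the base axis. Payload 14.6 kg.
Tool frame: the origin (TCP) lies between the finger pads; the fingertips stand manip.tip_reach ahead of it and the grasp point (between the pads) lies 5 mm behind it (manip.tip_reach is the distance from the TCP to the fingertips, in mm); z points along the fingers, y is the line along which they close (so a half turn about z gives the same grasp; the last joint's range is limited). The gripper opens to 94 mm and grips with 3 to 60 N. Pads are 16 mm wide; open, the fingers measure 119 mm over their backs; the gripper's body (75 mm by 177 mm) begins 78 mm behind the grasp point.
Start: joints at [1.065, 0.3, 1.521, -0, 1.321, -0.067], TCP at [233.666, 497.885, 219.446] pointing down, gripper open.
Joint ranges: [-3.03, 3.03], [-0.79, 2.21], [0.23, 2.52], [-1.04, 4.18], [0, 3.07], [-2.55, 2.55]. Speed limits (rad/s): [2.22, 2.22, 2.57, 3.14, 3.14, 3.14].

### API

Orientations are given as [roll, pitch, yaw] about the fixed x, y, z axes, in that order (R = Rz(yaw) Ry(pitch) Rx(roll)).
In Python, from cell import manip gives the robot as it stands. The module is installed in compiled form; this text tells all that it offers.
- The arm moves only by the shell command python3 -m creep 'ROWS' [FORCE]. ROWS is JSON, a list of rows, each a list of 3 entries, a list of its own where there are three numbers: the opening, from -1 (shut) to 1 (fully open), then the shift along the tool's x, y, z in cm, then the turn about the tool's z in units of 5 degrees (1.0 is 5 degrees). In form: [[grip, [tx, ty, tz], roll], ...]. A call has 1 to 12 rows; each row is the pose to reach, as a shift and turn from the pose commanded when the call began, along the tool's axes at that moment; what a row does not reach only later rows make up. A row lasts 1/10 s, in which the tool goes at most 50 mm and 8.59 degrees, less where a joint would pass 70% of its speed; a pose out of reach is approached as far as the arm can. A call with a gripper value outside its range is refused whole. The fingers move at their own pace and stop on an object; FORCE is the grip in N (left out, the last holds). Time passes only in rows, so rows that repeat a pose let the fingers close. It gives the time, the measured TCP pose, the force, the opening and the grip force at its end, in the units of the state.
- manip.read_state(): the state, without advancing time (a new reading comes with each control period).
- manip.camera(name): name is "side" or "top" or "wrist"; returns the picture (480x640x3 uint8, red, green, blue); there is no depth.
- manip.camera_params(name): a dict with "fovy" (degrees; the focal length in pixels is half the picture's height over the tangent of half this angle, whatever the lens; pixels are square), "cx", "cy" (the principal point, pixels), "origin" and "attitude" of the camera in the world. Camera axes: x right, y down, z forward; pixel columns grow to the right and rows downward; lengths in mm; the calibration is good to about 2 mm. A picture is of the moment at which its call begins: read the wrist's pose just before it. camera_params takes no time and is no camera call; for the wrist camera it gives the pose at the moment of the call.
- manip.sign_off(): hands the job in; it is judged then, once.
The state is a dict: "clock": time; "joints": joint angles; "qd": joint speeds; "effort": joint torques, N m; "eef_pos": TCP position; "eef_rot": TCP orientation; "wrist_force": force on the tool from outside, world axes, zero at the start; "moment": the same for the moment, N m; "finger_gap": finger opening in mm; "finger_force": force on a finger pad.
Only numpy, scipy, OpenCV 4.12 (cv2) and the standard library are available. Lean on these libraries where they do the work, as an engineer would, in place of code of your own. Each camera call takes 0.05 s, during which the arm holds its last target. There are 200 camera calls.

### The job

Lock the bed carriage of the 3D printer's drive unit for transport: take the square-headed steel pin from the white stand, put it through the slot in the unit's cover, feel along the carriage inside until the pin drops into its hidden hole, and seat it fully home, flange down on the cover. Feel gently: press with no more than about 5 N, and never load the pin against the unit with 25 N or more. Let go of the pin and leave the awl beside it and the jar, tape ring and screwdriver on the bench where they are.

Things in the scene. Friction and masses are not known exactly. Their poses are not given: they have to be found in the camera images.
- pin: Locking pin, bare steel, 85 to 150 g, 87 mm long, upright in one of the stand's two holes; the one with a square head. Origin: centre of the tip; z points up the pin to the head. Round shank 10 mm in diameter, 55 mm long, tapering over the last 3 mm to a 6 mm tip. Its yaw varies.
- pin_flange (a point): On the pin's axis, 55 mm above the tip: centre of the underside of the round flange, 24 mm in diameter and 4 mm thick.
- pin_grip (a point): On the pin's axis, 73 mm above the tip: middle of its square grip, 16 x 16 mm, 28 mm tall (59 to 87 mm above the tip), sides along the pin's x and y.
- unit: Bed drive unit: closed black box with a bare aluminium cover, fixed. Origin: centre of its underside on the bench. 100 mm in its x, 200 mm in its y, 80 mm high. A motor 42 mm wide, reaching 61 mm up, sticks out 41 mm at the +y end; low feet stick out 25 mm at the x sides.
- slot (a point): Centre of the slot in the cover, at the cover's top (80 mm above the bench); axes as the unit's. The slot is 14 mm wide in x, 71 mm long in y; the cover is 5 mm thick. Under it a soft split rubber dust lip hides what is inside; the pin passes it without resistance. With the pin fully home its flange lies on the cover and its tip is 55 mm below this point.
- deck (a point): Point of the flat top of the black carriage inside, right under the slot's centre, 35 mm below the cover's top; it is flat under all of the slot but for one hole: vertical, 11.5 mm in diameter, 1 mm chamfer, 24 mm deep, at unit x = 0, up to 25 mm from here along y, not measured. The carriage is braked and does not yield at the forces allowed.
- stand: White plastic block, 60 mm (x) x 150 mm (y) x 60 mm high, fixed to the bench. Origin: centre of its underside. Two vertical through holes, 12 mm in diameter, 37 mm either side of its middle along y. The pin and the awl hang in them by their flange or handle, tips 5 mm above the bench; which is in which varies.
- awl: A scribing awl with a round turned wooden handle 24 mm in diameter and 32 mm tall, in the other hole of the stand; same height as the pin. Origin at its tip. Leave it.
- tape: Cardboard ring, 84 mm in diameter, 24 mm high, lying flat; origin at the centre of its underside. Leave it.
- jar: White jar, 54 mm in diameter, 75 mm tall; origin at the centre of its underside. Leave it.
- screwdriver: Screwdriver lying flat on the bench beyond the unit; origin under its middle. Leave it.

How it is judged:
By the outcome, as a careful person would: the job done as asked, in the order asked, and still so for the second after the job is handed in, with the robot touching nothing.
It also fails if it takes over 58 s, if anything falls off the work surface, if the arm or the gripper's body presses on something with over 40 N, if the wrist force passes 120 N, or if a joint passes its speed limit or range.

## Working session

There is one attempt and no reset: what is moved stays moved. The work goes in short steps, Python scripts to look and compute and a shell command to move; the robot and the scene stay as the last step left them, time stands still between calls to the robot, and variables do not carry over. Pictures are saved under pics/ and viewed, at most 10 in all, crops included, and the job is handed in when it is done.

```bash
mkdir -p pics
cat > h.py <<'E'
import numpy as np, cv2, json
from cell import manip
from scipy.spatial.transform import Rotation as R
def snap(n,f):
    p=manip.camera_params(n); im=manip.camera(n)
    cv2.imwrite('pics/'+f+'.png',im[:,:,::-1]); 
    json.dump({k:np.array(v).tolist() for k,v in p.items()},open('pics/'+f+'.json','w'))
    return im,p
def load(f): return cv2.imread('pics/'+f+'.png'),json.load(open('pics/'+f+'.json'))
def ratt(p):
    a=np.array(p['attitude'],float)
    return a if a.shape==(3,3) else (R.from_euler('xyz',a).as_matrix() if a.size==3 else R.from_quat(a).as_matrix())
def ray(p,u,v):
    f=240/np.tan(np.radians(p['fovy'])/2)
    d=ratt(p)@np.array([(u-p['cx'])/f,(v-p['cy'])/f,1]); return np.array(p['origin'],float),d/np.linalg.norm(d)
def onz(p,u,v,z):
    o,d=ray(p,u,v); return o+d*(z-o[2])/d[2]
def proj(p,X):
    f=240/np.tan(np.radians(p['fovy'])/2); c=ratt(p).T@(np.array(X,float)-np.array(p['origin'])); return np.array([p['cx']+f*c[0]/c[2],p['cy']+f*c[1]/c[2]])
def tri(*rs):
    A=sum(np.eye(3)-np.outer(d,d) for o,d in rs); b=sum((np.eye(3)-np.outer(d,d))@o for o,d in rs); return np.linalg.solve(A,b)
E
python3 - <<'E'
from h import *
ims=[]
for n in('top','side','wrist'):
    im,p=snap(n,n+'0'); print(n,p); ims.append(im)
s=manip.read_state(); print(s, manip.tip_reach)
E
```

```text
top {'fovy': 57.29445063108167, 'cx': 322.6223143015812, 'cy': 235.77187164066453, 'origin': array([ 427.49571908,   47.90222539, 1013.26721824]), 'attitude': array([-2.95397793, -0.01687854, -1.58543522])}
side {'fovy': 51.07882126614756, 'cx': 314.4392540457179, 'cy': 245.56026677846623, 'origin': array([ 549.98067021, -688.99971629,  716.62353244]), 'attitude': array([-2.28897654, -0.02200493, -0.04028065])}
wrist {'fovy': 68.79425894762177, 'cx': 318.44141094133, 'cy': 237.88739225009098, 'origin': array([162.85961658, 531.40512745, 383.58030446]), 'attitude': array([2.86776342e+00, 8.27143057e-04, 1.13222367e+00])}
{'clock': 0.15, 'joints': array([ 1.06543457e+00,  3.00357900e-01,  1.52143227e+00, -2.57377349e-05,
        1.32067324e+00, -6.65915274e-02]), 'qd': array([-2.93906185e-04, -3.01703718e-05, -2.36074996e-03,  5.11210491e-04,
        3.16725760e-04, -1.32426543e-03]), 'effort': array([-2.38125394e-03, -5.31963837e+01, -3.52820921e+01,  7.07505341e-02,
        2.35531863e-02, -6.77045978e-05]), 'eef_pos': array([233.5715875 , 497.74147006, 219.01136641]), 'eef_rot': array([-3.14072217e+00, -3.30660850e-05,  2.70282879e+00]), 'wrist_force': array([-0.59253009,  0.10961915,  0.49639204]), 'moment': array([0.017753  , 0.00137168, 0.00025765]), 'finger_force': 0.0, 'finger_gap': 93.7956148900441} 14.0
```

View pics/top0.png

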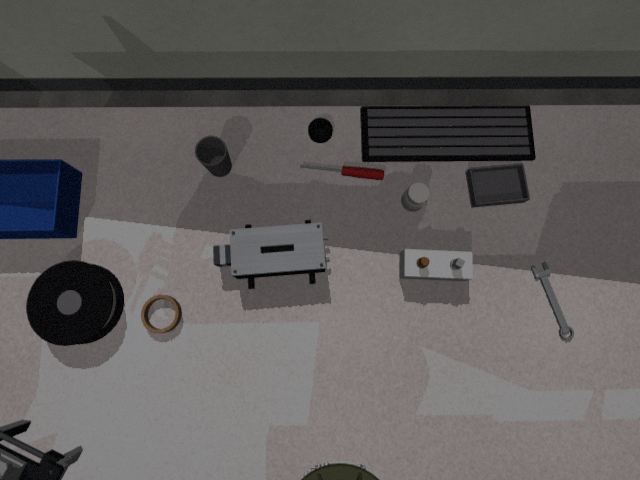

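View pics/side0.png

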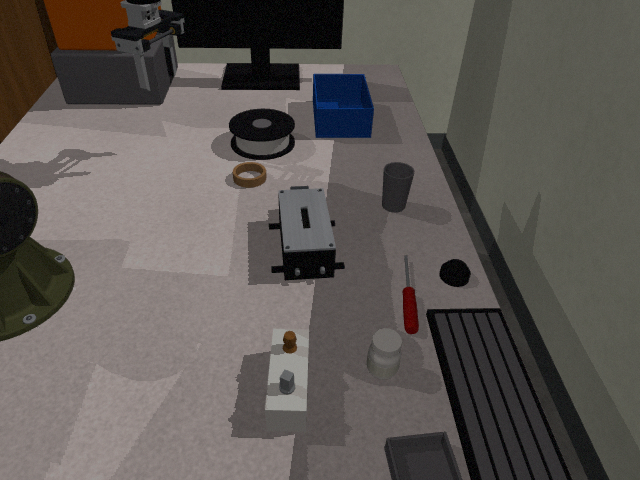

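The top view shows the pin's square head at (458,264), the awl at (424,262), the unit with its slot at (277,248) and the motor to the left. The side view shows the pin at (287,381), the awl at (290,342) and the slot at (305,217). Next I get rough positions by triangulation.

Run:
```python
from h import *
_,t=load('top0');_,s=load('side0')
for n,a,b in(('pinhead',(458.5,262),(288,375)),('awl',(424,261),(290,335)),('slot',(277,248),(305,217))):
    r1=ray(t,*a);r2=ray(s,*b);X=tri(r1,r2);print(n,X.round(1),proj(t,X)-a,proj(s,X)-b)
_,w=load('wrist0');st=manip.read_state();M=R.from_euler('xyz',st['eef_rot']).as_matrix()
print(M.round(3),'cam in tool',(M.T@(np.array(w['origin'])-st['eef_pos'])).round(1))
g,d=ray(w,320,240);print('axis in tool',(M.T@d).round(3))
```

```text
pinhead [ 542.5 -258.8   88.7] [0.01208811 0.06722119] [ 0.09749007 -0.01780176]
awl [ 545.6 -185.1   89. ] [0.00421395 0.02617819] [ 0.03518391 -0.0063344 ]
slot [578.1 127.8  80.4] [0.03300049 0.30593677] [ 0.31434319 -0.06401427]
[[-0.905  0.425 -0.   ]
 [ 0.425  0.905 -0.001]
 [ 0.    -0.001 -1.   ]] cam in tool [  78.3    0.3 -164.6]
axis in tool [-0.276  0.005  0.961]
```

```bash
python3 -m creep '[[1,[-5,-4.6,0],1],[1,[-10,-9.2,0],2],[1,[-15,-13.8,0],3],[1,[-20,-18.5,0],4],[1,[-25,-23.1,0],5],[1,[-30,-27.7,0],6],[1,[-35,-32.3,0.5],7],[1,[-40,-37,1],8],[1,[-45,-41.6,1.5],9],[1,[-50,-46,2],10],[1,[-55,-50.8,2],11],[1,[-60,-55.4,2],13]]' 20
```

```text
clock: 1.35
eef_pos: [460.0, -59.7, 206.3]
eef_rot: [3.142, -0.0, 1.589]
wrist_force: [0.9, 1.3, -0.7]
finger_gap: 94.1
finger_force: 0.0
```

```bash
python3 -m creep '[[1,[-4,1.6,0.5],0],[1,[-8,3.2,1],0],[1,[-12,5,1],0],[1,[-16,6.6,1],0],[1,[-19,7.8,1],0],[1,[-19,7.8,1],0],[1,[-19,7.8,1],0],[1,[-19,7.8,1],0]]'
python3 - <<'E'
from h import *
im,p=snap('wrist','w1'); print(p['origin'],manip.read_state()['eef_pos'])
E
```

```text
clock: 2.15
eef_pos: [541.7, -244.9, 196.4]
eef_rot: [-3.141, -0.0, 1.594]
wrist_force: [0.1, 0.0, -0.0]
finger_gap: 93.6
finger_force: 0.0
[ 540.53075313 -166.06348482  361.02270069] [ 541.77584243 -244.79104239  196.60489599]
```

View pics/w1.png

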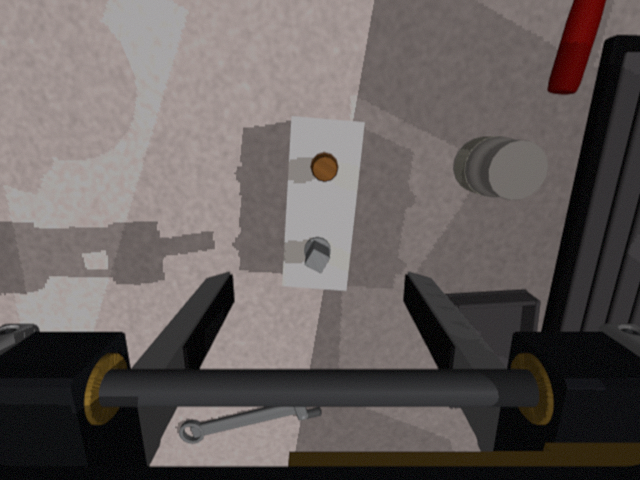

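The wrist view shows the pin head near (317,255), the awl at (324,166), and the fingers clear on both sides. I'll enlarge the head.

Run:
```python
from h import *
im,p=load('w1')
c=cv2.resize(im[225:285,280:360],None,fx=10,fy=10,interpolation=cv2.INTER_CUBIC);cv2.imwrite('pics/c1.png',c)
```

```text
(no output)
```

View pics/c1.png

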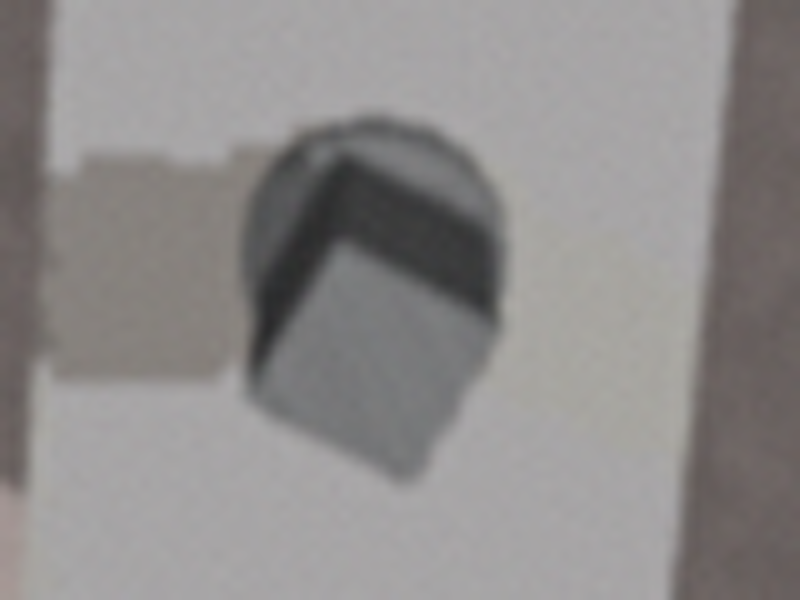

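The crop shows the top face's corners at crop (345,240), (498,320), (410,485) and (250,385), with the square turned about 28° in the image.

Run:
```python
from h import *
_,p=load('w1');_,t=load('top0');_,s=load('side0')
C=[(345,240),(498,320),(410,485),(250,385)]
C=[((x+.5)/10-.5+280,(y+.5)/10-.5+225) for x,y in C]
m=np.mean(C,0)
X=tri(ray(p,*m),ray(t,458.5,262),ray(s,288,375.5));print('tri',X, proj(t,X),proj(s,X),proj(p,X)-m)
P=np.array([onz(p,u,v,92)[:2] for u,v in C]);print(P,P.mean(0))
for i in range(4):
    d=P[(i+1)%4]-P[i];print(np.hypot(*d),np.degrees(np.arctan2(d[1],d[0]))%90)
e=manip.read_state();print(e['eef_pos'],np.degrees(e['eef_rot'][2]))
```

```text
tri [ 542.17596733 -260.02622132   89.29227619] [459.16580283 262.17628926] [287.87090571 375.44026926] [ 0.80206154 -1.54206158]
[[ 538.84800145 -250.49608185]
 [ 551.35723265 -256.99014169]
 [ 544.5894688  -271.41779735]
 [ 531.36409474 -263.02777204]] [ 541.53969941 -260.48294824]
14.094455593430213 62.564305201004714
15.936118581025124 64.86953820053519
15.66215323234129 57.60942774278749
14.59630496587605 59.15441402568962
[ 541.77584243 -244.79104239  196.60489599] 91.32091332027838
```

```bash
python3 -m creep '[[1,[-0.7,0,1.5],1.5],[1,[-1.5,0,3],3],[1,[-1.5,0,4.5],4.5],[1,[-1.5,0,6],6],[1,[-1.5,0,6],6],[1,[-1.5,0,6],6],[1,[-1.5,0,6],6],[1,[-1.5,0,6],6]]'
python3 - <<'E'
from h import *
im,p=snap('wrist','w2'); e=manip.read_state();print(e['eef_pos'],np.degrees(e['eef_rot']))
u,v=proj(p,[541.7,-260.3,88]);u=int(u);v=int(v);print(u,v);u0,v0=u-50,v-40
c=cv2.resize(im[v0:v0+75,u0:u0+100,::-1],None,fx=8,fy=8,interpolation=cv2.INTER_CUBIC);cv2.imwrite('pics/c2.png',c);print(u0,v0)
E
```

```text
clock: 3.0
eef_pos: [542.6, -260.7, 137.4]
eef_rot: [3.14, 0.0, 1.071]
wrist_force: [-0.3, -0.6, 0.5]
finger_gap: 93.9
finger_force: 0.0
[ 542.49522722 -260.79803162  137.19357257] [1.79935518e+02 3.97693225e-04 6.13535109e+01]
316 266
266 226
```

View pics/c2.png

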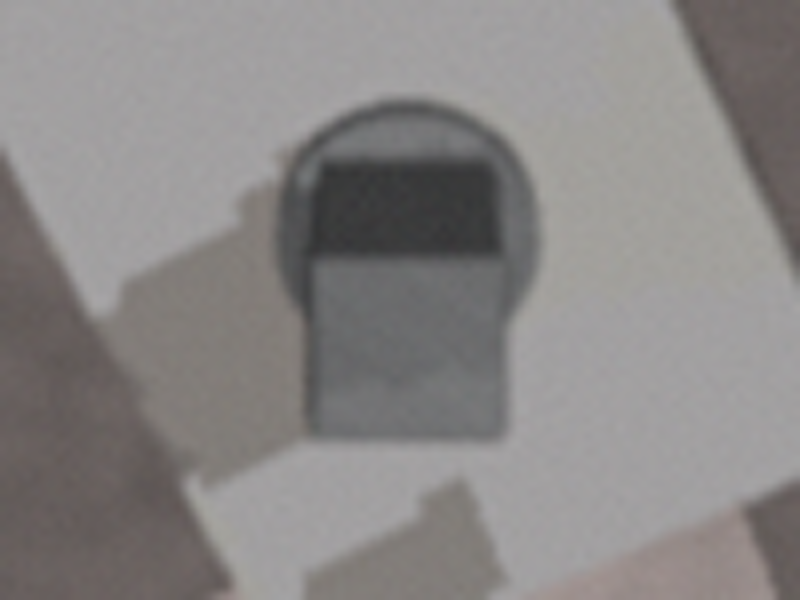

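The head is now square with the image: top face corners at crop (312,258), (503,258), (507,438) and (305,438), so the yaw is right.

Run:
```python
from h import *
_,p1=load('w1');_,p=load('w2');_,t=load('top0');_,s=load('side0')
C=[((x+.5)/8-.5+266,(y+.5)/8-.5+226) for x,y in [(312,258),(503,258),(507,438),(306,438)]]
m=np.mean(C,0);m1=(316.5+.8*0+1.0,260.2)
m1=np.mean([((x+.5)/10-.5+280,(y+.5)/10-.5+225) for x,y in [(345,240),(498,320),(410,485),(250,385)]],0)
print('2wrist',tri(ray(p,*m),ray(p1,*m1)),'wrist+top+side',tri(ray(p,*m),ray(t,459,262),ray(s,288,375.5)))
X=onz(p,*m,92);print(X)
e=manip.read_state();M=R.from_euler('xyz',e['eef_rot']).as_matrix();print((M.T@(X-e['eef_pos'])).round(1))
```

```text
2wrist [ 541.52398007 -260.91574386   91.15069766] wrist+top+side [ 542.08118461 -260.48304451   90.17368536]
[ 541.65270163 -260.82497887   92.        ]
[-0.4 -0.8 45.2]
```

```bash
python3 -m creep '[[0.2,[0,-0.08,1.5],0],[0.2,[0,-0.08,3],0],[0.2,[0,-0.08,4.5],0],[0.2,[0,-0.08,5.6],0],[0.2,[0,-0.08,5.6],0],[0.2,[0,-0.08,5.6],0],[0.2,[0,-0.08,5.6],0]]'
```

```text
clock: 3.75
eef_pos: [541.9, -260.6, 81.1]
eef_rot: [3.141, 0.0, 1.069]
wrist_force: [0.6, -0.8, -0.4]
finger_gap: 56.1
finger_force: 0.0
```

Next I close on the head.

```bash
python3 -m creep '[[-0.5,[0,0,0],0],[-0.8,[0,0,0],0],[-1,[0,0,0],0],[-1,[0,0,0],0],[-1,[0,0,0],0],[-1,[0,0,0],0],[-1,[0,0,0],0],[-1,[0,0,0],0]]' 30
```

```text
clock: 4.55
eef_pos: [541.6, -260.4, 80.4]
eef_rot: [3.142, 0.0, 1.069]
wrist_force: [-0.6, -0.1, 0.9]
finger_gap: 15.8
finger_force: 30.0
```

```bash
python3 -m creep '[[-1,[0,0,-0.5],0],[-1,[0,0,-1.5],0],[-1,[0,0,-3],0],[-1,[0,0,-5],0],[-1,[0,0,-7],0],[-1,[0,0,-9],0],[-1,[0,0,-11],0],[-1,[0,0,-13],0],[-1,[0,0,-14.5],0],[-1,[0,0,-15],0],[-1,[0,0,-15],0]]'
python3 -m creep '[[-1,[1,-0.4,0],0],[-1,[3,-1.3,0],-0.5],[-1,[6,-2.6,0],-1],[-1,[10,-4.3,0],-2],[-1,[14,-6.1,0],-3],[-1,[18,-8,0],-4],[-1,[22,-10,0],-5],[-1,[26,-12,0],-6],[-1,[29,-13,0],-6],[-1,[31,-13.5,0],-6],[-1,[31,-13.5,0],-6],[-1,[31,-13.5,0],-6]]'
python3 - <<'E'
from h import *
im,p=snap('wrist','w3'); e=manip.read_state();print(e['eef_pos'],np.degrees(e['eef_rot']),e['wrist_force'],e['finger_gap'])
E
```

```text
clock: 5.65
eef_pos: [541.7, -260.5, 231.6]
eef_rot: [3.14, -0.0, 1.069]
wrist_force: [-0.1, 0.5, -1.4]
finger_gap: 15.8
finger_force: 30.0
clock: 6.85
eef_pos: [571.7, 76.6, 229.7]
eef_rot: [-3.14, 0.0, 1.594]
wrist_force: [-0.3, -0.3, -1.0]
finger_gap: 16.0
finger_force: 30.0
[571.81844399  75.96450322 229.8785017 ] [-1.79939801e+02  1.36833877e-02  9.12589365e+01] [-0.28202467 -0.28403774 -0.92827568] 15.621100724977333
```

View pics/w3.png

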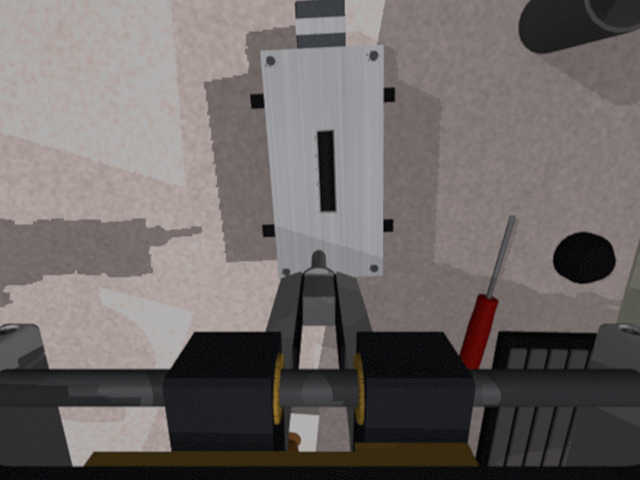

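The slot spans about (327,130)-(327,212), with the pin tip near (319,255). I'll fit the slot in all three views.

```bash
cat > slot.py <<'E'
from h import *
def slotpx(f,guess):
    im,p=load(f); g=im.max(2); x,y=map(int,guess)
    big=cv2.resize(g,None,fx=4,fy=4,interpolation=cv2.INTER_LINEAR)
    b=big[max(0,(y-60)*4):(y+60)*4,(x-40)*4:(x+40)*4]
    d,l=b[(min(y,60))*4,160],np.percentile(b,80)
    m=(b<(int(d)+int(l))/2).astype(np.uint8)
    n,lab,st,c=cv2.connectedComponentsWithStats(m)
    k=lab[min(y,60)*4,160]
    pts=np.argwhere(lab==k)[:,::-1].astype(np.float32)
    toimg=lambda q:(np.array(q)+.5)/4-.5+[x-40,max(0,y-60)]
    box=cv2.boxPoints(cv2.minAreaRect(pts)); return p,toimg(pts.mean(0)),toimg(box),st[k,:4]/4
def cen(p,box,z=80):
    P=np.array([onz(p,u,v,z)[:2] for u,v in box]);P=P[np.argsort(P[:,1])]
    a,b=P[:2].mean(0),P[2:].mean(0);d=b-a
    return P.mean(0),np.hypot(*d),np.degrees(np.arctan2(d[1],d[0])),np.hypot(*(P[1]-P[0]))
E
python3 - <<'E'
from slot import *
rs=[]
for f,g in(('top0',(277,248)),('side0',(305,217)),('w3',(327,170))):
    p,c,box,st=slotpx(f,g);rs.append(ray(p,*c));print(f,c.round(2),st,cen(p,box))
print(tri(*rs),tri(rs[0],rs[1]),tri(rs[1],rs[2]))
E
```

```text
top0 [276.73 248.3 ] [23.5  56.5  33.5   8.75] (array([578.18889059, 128.2997275 ]), np.float64(71.30332337204733), np.float64(93.85197744024326), np.float64(14.307116387159951))
side0 [304.92 217.55] [35.75 50.25  9.75 21.5 ] (array([576.74834248, 127.55105412]), np.float64(70.84163084304244), np.float64(93.99529441069673), np.float64(16.103034194330437))
w3 [326.34 170.37] [30.25 20.25 18.75 81.75] (array([578.04485853, 127.88684447]), np.float64(70.96134249234478), np.float64(94.10314494201074), np.float64(14.914035834532946))
[577.92085247 128.89235523  78.05007268] [577.89197961 128.568376    78.37275109] [577.64040893 129.13772759  77.79583923]
```

```bash
python3 -m creep '[[-1,[0.8,0.3,1],-0.2],[-1,[1.6,0.6,2.5],-0.4],[-1,[2.5,0.84,4],-0.55],[-1,[2.5,0.84,5.5],-0.55],[-1,[2.5,0.84,6.2],-0.55],[-1,[2.5,0.84,6.2],-0.55],[-1,[2.5,0.84,6.2],-0.55],[-1,[2.5,0.84,6.2],-0.55]]'
python3 - <<'E'
from slot import *
im,p=snap('wrist','w4'); e=manip.read_state();print(e['eef_pos'],np.degrees(e['eef_rot']),e['wrist_force'])
T=np.array(e['eef_pos']);tip=T+[0,0,-75.4];print('tip px',proj(p,tip),'slot px',proj(p,[577.8,128.1,80]))
c=cv2.resize(im[60:300,200:440,::-1],(600,600),interpolation=cv2.INTER_CUBIC);cv2.imwrite('pics/c4.png',c)
E
```

```text
clock: 7.7
eef_pos: [580.4, 101.5, 169.1]
eef_rot: [3.14, -0.0, 1.641]
wrist_force: [0.1, -0.5, -0.7]
finger_gap: 16.0
finger_force: 30.0
[580.33570264 101.47117972 169.08611881] [ 1.79936545e+02 -1.65799293e-03  9.40105971e+01] [-0.11726333  0.1630873  -1.97286028]
tip px [317.46446652 253.20957583] slot px [316.56889734 212.90443145]
```

View pics/c4.png

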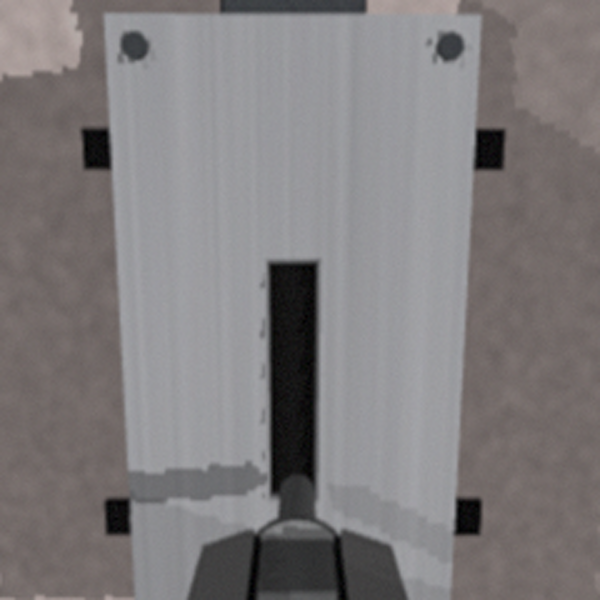

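The pin stands over the slot's near end: its axis is at crop x≈297, against about 294 for the slot centreline. I'll shift it 0.7 mm toward −x and lower it gently.

```bash
python3 -m creep '[[-1,[0,-0.07,0.3],0],[-1,[0,-0.07,0.6],0],[-1,[0,-0.07,0.9],0],[-1,[0,-0.07,1.2],0],[-1,[0,-0.07,1.5],0],[-1,[0,-0.07,1.7],0],[-1,[0,-0.07,1.7],0],[-1,[0,-0.07,1.7],0]]'
```

```text
clock: 8.55
eef_pos: [579.4, 101.5, 151.4]
eef_rot: [-3.142, 0.0, 1.641]
wrist_force: [0.6, 0.7, -0.9]
finger_gap: 15.7
finger_force: 30.0
```

```bash
python3 -m creep '[[-1,[0,0,0.3],0],[-1,[0,0,0.6],0],[-1,[0,0,0.9],0],[-1,[0,0,1.2],0],[-1,[0,0,1.5],0],[-1,[0,0,1.5],0],[-1,[0,0,1.5],0]]'
python3 - <<'E'
from cell import manip
e=manip.read_state();print(e['eef_pos'],e['wrist_force'],e['moment'])
E
```

```text
clock: 9.25
eef_pos: [579.4, 101.5, 136.4]
eef_rot: [-3.142, -0.0, 1.641]
wrist_force: [0.2, 0.2, -1.3]
finger_gap: 15.8
finger_force: 30.0
[579.36914614 101.45324564 136.39314423] [ 0.22181608  0.1595069  -1.26051262] [-0.0651458   0.02456815  0.03246488]
```

```bash
python3 -m creep '[[-1,[0,0,0.3],0],[-1,[0,0,0.6],0],[-1,[0,0,0.9],0],[-1,[0,0,1.2],0],[-1,[0,0,1.3],0],[-1,[0,0,1.3],0]]'; for i in 1; do python3 -m creep '[[-1,[0,0,0.05],0],[-1,[0,0,0.1],0],[-1,[0,0,0.1],0]]'; done; python3 -m creep '[[-1,[0,0,0.05],0],[-1,[0,0,0.05],0]]'
```

```text
clock: 9.85
eef_pos: [579.3, 101.4, 123.2]
eef_rot: [-3.141, 0.0, 1.641]
wrist_force: [0.2, -0.5, -1.5]
finger_gap: 15.9
finger_force: 30.0
clock: 10.15
eef_pos: [579.4, 101.5, 122.4]
eef_rot: [3.142, -0.0, 1.641]
wrist_force: [0.0, 0.1, -2.0]
finger_gap: 15.8
finger_force: 30.0
clock: 10.35
eef_pos: [579.4, 101.4, 121.9]
eef_rot: [-3.142, 0.0, 1.641]
wrist_force: [-0.4, -0.0, -0.8]
finger_gap: 15.8
finger_force: 30.0
```

```bash
python3 -m creep '[[-1,[0,0,0.05],0],[-1,[0,0,0.05],0]]'|sed -n '2p;4p'; python3 -m creep '[[-1,[0,0,0.05],0],[-1,[0,0,0.05],0]]'|sed -n '2p;4p'
```

```text
eef_pos: [579.3, 101.4, 121.3]
wrist_force: [0.0, 0.2, -1.3]
eef_pos: [579.4, 101.5, 120.8]
wrist_force: [0.2, 0.2, -1.0]
```

```bash
python3 -m creep '[[-1,[0,0,0.02],0],[-1,[0,0,0.02],0]]'|sed -n '2p;4p'; python3 -m creep '[[-1,[0,0,0.02],0],[-1,[0,0,0.02],0]]'|sed -n '2p;4p'
```

```text
eef_pos: [579.3, 101.4, 120.7]
wrist_force: [-0.7, -0.1, -2.0]
eef_pos: [579.4, 101.5, 120.5]
wrist_force: [-0.4, -0.5, -1.2]
```

```bash
python3 -m creep '[[-1,[0,0,0.02],0],[-1,[0,0,0.02],0]]'|sed -n '2p;4p'; python3 -m creep '[[-1,[0,0,0.02],0],[-1,[0,0,0.02],0]]'|sed -n '2p;4p'
```

```text
eef_pos: [579.4, 101.5, 120.4]
wrist_force: [-0.5, -0.6, -0.6]
eef_pos: [579.4, 101.5, 120.3]
wrist_force: [-1.1, -0.7, 1.7]
```

```bash
python3 -m creep '[[-1,[0,0,0],0]]'|sed -n '2p;4p'; python3 -m creep '[[-1,[0,0,0.01],0],[-1,[0,0,0.01],0]]'|sed -n '2p;4p'
```

```text
eef_pos: [579.4, 101.5, 120.3]
wrist_force: [-0.6, -0.3, 2.1]
eef_pos: [579.5, 101.5, 120.3]
wrist_force: [-1.5, -0.8, 4.3]
```

Contact shows up at TCP z ≈120.3, with a stiffness of about 20 N/mm. I back off to about 3 N and slide along the deck.

```bash
python3 -m creep '[[-1,[0,0,-0.01],0],[-1,[0.1,0,-0.01],0],[-1,[0.2,0,-0.01],0]]'|sed -n '2p;4p'; for k in 1; do python3 -m creep '[[-1,[0.1,0,0],0],[-1,[0.2,0,0],0]]'|sed -n '2p;4p';done; python3 -m creep '[[-1,[0.1,0,0],0],[-1,[0.2,0,0],0]]'|sed -n '2p;4p'
```

```text
eef_pos: [579.4, 103.1, 120.3]
wrist_force: [-0.6, -2.7, 4.7]
eef_pos: [579.3, 105.3, 120.2]
wrist_force: [-0.2, -3.9, 5.3]
eef_pos: [579.1, 107.4, 120.3]
wrist_force: [0.6, -3.9, 4.5]
```

```bash
python3 -m creep '[[-1,[0,0,-0.02],0],[-1,[0.1,0,-0.02],0],[-1,[0.2,0,-0.02],0]]'|sed -n '2p;4p'; python3 -m creep '[[-1,[0.1,0,0],0],[-1,[0.2,0,0],0]]'|sed -n '2p;4p'; python3 -m creep '[[-1,[0.1,0,0],0],[-1,[0.2,0,0],0]]'|sed -n '2p;4p'
```

```text
eef_pos: [578.8, 109.5, 120.3]
wrist_force: [0.2, -4.0, 3.4]
eef_pos: [578.6, 111.5, 120.3]
wrist_force: [0.3, -3.5, 4.2]
eef_pos: [578.5, 113.5, 120.3]
wrist_force: [1.1, -4.6, 3.3]
```

```bash
python3 -m creep '[[-1,[0,0,-0.01],0],[-1,[0.1,0,-0.01],0],[-1,[0.2,0,-0.01],0]]'|sed -n '2p;4p'; python3 -m creep '[[-1,[0.1,0,0],0],[-1,[0.2,0,0],0]]'|sed -n '2p;4p'; python3 -m creep '[[-1,[0.1,0,0],0],[-1,[0.2,0,0],0]]'|sed -n '2p;4p'
```

```text
eef_pos: [578.3, 115.5, 120.3]
wrist_force: [0.6, -2.1, 2.2]
eef_pos: [578.2, 117.5, 120.3]
wrist_force: [-0.2, -2.3, 1.3]
eef_pos: [578.0, 119.6, 120.3]
wrist_force: [0.4, -1.8, 1.6]
```

```bash
python3 -m creep '[[-1,[0.1,0,0],0],[-1,[0.2,0,0],0]]'|sed -n '2p;4p'; python3 -m creep '[[-1,[0.1,0,0],0],[-1,[0.2,0,0],0]]'|sed -n '2p;4p'; python3 -m creep '[[-1,[0.1,0,0],0],[-1,[0.2,0,0],0]]'|sed -n '2p;4p'
```

```text
eef_pos: [577.8, 121.6, 120.2]
wrist_force: [0.5, -0.5, 0.6]
eef_pos: [577.6, 123.6, 120.1]
wrist_force: [-0.4, 0.6, -1.8]
eef_pos: [577.6, 125.6, 120.3]
wrist_force: [-0.3, -0.2, -0.6]
```

Contact has gone, so I check with a small press.

```bash
python3 -m creep '[[-1,[0,0,0.02],0],[-1,[0,0,0.02],0]]'|sed -n '2p;4p'; python3 -m creep '[[-1,[0,0,0.01],0],[-1,[0,0,0.01],0]]'|sed -n '2p;4p'
```

```text
eef_pos: [577.6, 125.4, 120.2]
wrist_force: [0.0, 0.1, -1.6]
eef_pos: [577.7, 125.4, 120.1]
wrist_force: [-0.0, -0.1, -1.5]
```

```bash
python3 -m creep '[[-1,[0,0,0.03],0],[-1,[0,0,0.03],0]]'|sed -n '2p;4p'
```

```text
eef_pos: [577.7, 125.3, 119.8]
wrist_force: [0.0, 0.7, -0.9]
```

```bash
python3 -m creep '[[-1,[0,0,0.03],0],[-1,[0,0,0.03],0]]'|sed -n '2p;4p'
```

```text
eef_pos: [577.7, 125.4, 119.5]
wrist_force: [-0.6, -1.0, -2.1]
```

It's in the hole, 0.8 mm below the deck with no resistance. I feed down in small steps.

```bash
python3 -m creep '[[-1,[0,0,0.05],0],[-1,[0,0,0.05],0]]'|sed -n '2p;4p'; python3 -m creep '[[-1,[0,0,0.05],0],[-1,[0,0,0.05],0]]'|sed -n '2p;4p'
```

```text
eef_pos: [577.7, 125.4, 118.9]
wrist_force: [-0.3, 0.2, -1.6]
eef_pos: [577.7, 125.4, 118.5]
wrist_force: [0.3, -1.0, -0.9]
```

```bash
python3 -m creep '[[-1,[0,0,0.05],0],[-1,[0,0,0.05],0]]'|sed -n '2p;4p'; python3 -m creep '[[-1,[0,0,0.05],0],[-1,[0,0,0.05],0]]'|sed -n '2p;4p'
```

```text
eef_pos: [577.7, 125.4, 117.9]
wrist_force: [-0.2, 0.2, -0.9]
eef_pos: [577.6, 125.4, 117.4]
wrist_force: [-0.1, 0.4, -0.9]
```

```bash
python3 -m creep '[[-1,[0,0,0.05],0],[-1,[0,0,0.1],0],[-1,[0,0,0.1],0]]'|sed -n '2p;4p'; python3 -m creep '[[-1,[0,0,0.05],0],[-1,[0,0,0.1],0],[-1,[0,0,0.1],0]]'|sed -n '2p;4p'
```

```text
eef_pos: [577.6, 125.4, 116.4]
wrist_force: [0.7, 0.5, -1.3]
eef_pos: [577.7, 125.4, 115.4]
wrist_force: [-1.2, 0.3, -1.6]
```

```bash
python3 -m creep '[[-1,[0,0,0.05],0],[-1,[0,0,0.1],0],[-1,[0,0,0.1],0]]'|sed -n '2p;4p'; python3 -m creep '[[-1,[0,0,0.05],0],[-1,[0,0,0.1],0],[-1,[0,0,0.1],0]]'|sed -n '2p;4p'
```

```text
eef_pos: [577.7, 125.4, 114.4]
wrist_force: [0.7, -0.4, -1.4]
eef_pos: [577.6, 125.4, 113.4]
wrist_force: [-0.1, -0.2, -1.0]
```

```bash
python3 -m creep '[[-1,[0,0,0.1],0],[-1,[0,0,0.2],0],[-1,[0,0,0.3],0],[-1,[0,0,0.4],0],[-1,[0,0,0.4],0]]'|sed -n '2p;4p'; python3 -m creep '[[-1,[0,0,0.1],0],[-1,[0,0,0.2],0],[-1,[0,0,0.3],0],[-1,[0,0,0.3],0]]'|sed -n '2p;4p'
```

```text
eef_pos: [577.6, 125.4, 109.3]
wrist_force: [-0.2, 0.5, -1.4]
eef_pos: [577.6, 125.4, 106.3]
wrist_force: [0.2, 0.7, -1.1]
```

```bash
python3 -m creep '[[-1,[0,0,0.1],0],[-1,[0,0,0.2],0],[-1,[0,0,0.3],0],[-1,[0,0,0.4],0],[-1,[0,0,0.4],0]]'|sed -n '2p;4p'; python3 -m creep '[[-1,[0,0,0.05],0],[-1,[0,0,0.1],0],[-1,[0,0,0.1],0]]'|sed -n '2p;4p'
```

```text
eef_pos: [577.6, 125.4, 102.3]
wrist_force: [0.1, -0.4, -1.0]
eef_pos: [577.6, 125.4, 101.5]
wrist_force: [0.6, 0.2, -1.6]
```

```bash
python3 -m creep '[[-1,[0,0,0.04],0],[-1,[0,0,0.06],0],[-1,[0,0,0.06],0]]'|sed -n '2p;4p'; python3 -m creep '[[-1,[0,0,0.02],0],[-1,[0,0,0.02],0]]'|sed -n '2p;4p'
```

```text
eef_pos: [577.7, 125.4, 100.9]
wrist_force: [0.2, -0.2, -1.6]
eef_pos: [577.7, 125.4, 100.7]
wrist_force: [-0.6, 0.7, -1.2]
```

```bash
python3 -m creep '[[-1,[0,0,0.02],0],[-1,[0,0,0.02],0]]'|sed -n '2p;4p'
```

```text
eef_pos: [577.7, 125.4, 100.5]
wrist_force: [0.7, -0.3, -1.6]
```

```bash
python3 -m creep '[[-1,[0,0,0.02],0],[-1,[0,0,0.02],0]]'|sed -n '2p;4p'
```

```text
eef_pos: [577.7, 125.4, 100.4]
wrist_force: [-1.6, -0.3, 0.1]
```

```bash
python3 -m creep '[[-1,[0,0,0.01],0],[-1,[0,0,0.01],0]]'|sed -n '2p;4p'; python3 -m creep '[[-0.6,[0,0,0],0],[-0.5,[0,0,0],0],[-0.5,[0,0,0],0],[-0.5,[0,0,0],0],[-0.5,[0,0,0],0]]'
```

```text
eef_pos: [577.7, 125.4, 100.4]
wrist_force: [-1.7, -0.2, 2.6]
clock: 20.65
eef_pos: [577.7, 125.4, 100.2]
eef_rot: [-3.142, 0.0, 1.641]
wrist_force: [-0.0, -1.0, 0.2]
finger_gap: 23.4
finger_force: 0.0
```

```bash
python3 -m creep '[[-0.3,[0,0,0],0],[-0.3,[0,0,0],0],[-0.3,[0,0,-1],0],[-0.3,[0,0,-3],0],[-0.3,[0,0,-6],0],[-0.3,[0,0,-9],0],[-0.3,[-3,0,-12],0],[-0.3,[-3,0,-12],0],[-0.3,[-3,0,-12],0]]'
python3 - <<'E'
from h import *
im,p=snap('wrist','w5');i2,_=snap('side','s5')
a=cv2.resize(im[90:330,160:480],(560,420),interpolation=cv2.INTER_CUBIC);b=cv2.resize(i2[170:290,265:345],(240,360),interpolation=cv2.INTER_CUBIC)
o=np.zeros((420,800,3),np.uint8);o[:,:560]=a;o[:360,560:]=b;cv2.imwrite('pics/c5.png',o[:,:,::-1])
print(manip.read_state()['wrist_force'], 'flange-top px',proj(p,[577.9,125.3,84]),'head top px if home',proj(p,[577.9,125.3,112]))
E
```

```text
clock: 21.55
eef_pos: [579.9, 95.2, 220.9]
eef_rot: [3.14, -0.0, 1.64]
wrist_force: [-0.7, 0.7, -0.5]
finger_gap: 32.7
finger_force: 0.0
[ 0.29382197 -0.22675077 -0.9165255 ] flange-top px [317.70149825 197.88357266] head top px if home [317.67277146 203.57640519]
```

View pics/c5.png

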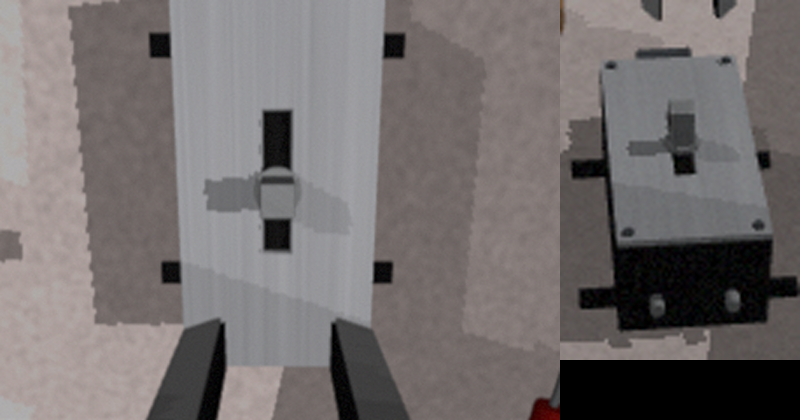

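The pin stands upright with its flange flat on the cover. The head top is at about (318,204), matching the predicted home position of (317.7,203.6), and the gripper is clear.

```bash
python3 -c "
from cell import manip
print(manip.sign_off())"
```

```text
the job is handed in; nothing more can be done
None
```

The locking pin is through the slot and seated in the carriage's hidden hole with its flange down on the cover. It is released, and the job was handed in at about 22 s. The awl, jar, tape ring and screwdriver were never touched, but the press while feeling along the deck went slightly over your limit, to about 5.5–6.5 N for the first 6 mm or so, before I eased it to about 3 N.

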